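# Seat the row of studs on a collar

## Task

Starting at the red stud, run your fingertips along the curve of the brass collar on the seating block and press the five stone-like studs fully home one after the other, in the order they stand. Do it in one low, light stroke that follows the collar, the fingertips staying within about 2 cm above it from the first stud to the last, then move clear. Nothing is to be picked up: the block stays where it lies, and the ring, jar, tools and mug around it are left alone.

Things in the scene. Friction and masses are not known exactly. Their poses are not given: they have to be found in the camera images.
- jig: heavy block lying loose on the table (about 4.5 kg): steel base, wooden deck, 220 x 130 mm (its x by y), deck top 35 mm above its origin, the centre of its underside; z up. Fixed on the deck is a curved brass collar, 40 mm wide, 3 mm thick (top at 38 mm), bulging to +y, with five low faceted studs along its middle; stud 1 is at the -x end, stud 5 at the +x end
- arc_centre (a point): centre of the collar's arc, at the height of the collar's top, 75 mm to -y of the block's middle (axes as the block's). The stud centres lie 120 mm from it horizontally, 22 degrees of arc (46 mm) apart, stud 3 straight to +y
- stud1 (a joint): how far the first (red) stud is pressed in, m: 0 proud (crown 5 mm above the collar), 0.004 home at a hard stop (crown 1 mm above the collar, level with its copper bezel ring). Takes about 2 N, stays where left. 32 mm across, a flat cone sloping 22 degrees: a finger sliding over it at the height of the home crown also pushes it home
- stud1_crown (a point): top of the first (red) stud, the only red stud; moves with it
- stud2 (a joint): how far the second stud is pressed in, m: 0 proud (crown 5 mm above the collar), 0.004 home at a hard stop (crown 1 mm above the collar, level with its copper bezel ring). Takes about 2 N, stays where left. 32 mm across, a flat cone sloping 22 degrees: a finger sliding over it at the height of the home crown also pushes it home
- stud2_crown (a point): top of the second stud, the blue stud; moves with it
- stud3 (a joint): how far the third (middle) stud is pressed in, m: 0 proud (crown 5 mm above the collar), 0.004 home at a hard stop (crown 1 mm above the collar, level with its copper bezel ring). Takes about 2 N, stays where left. 32 mm across, a flat cone sloping 22 degrees: a finger sliding over it at the height of the home crown also pushes it home
- stud3_crown (a point): top of the third (middle) stud, the blue stud; moves with it
- stud4 (a joint): how far the fourth stud is pressed in, m: 0 proud (crown 5 mm above the collar), 0.004 home at a hard stop (crown 1 mm above the collar, level with its copper bezel ring). Takes about 2 N, stays where left. 32 mm across, a flat cone sloping 22 degrees: a finger sliding over it at the height of the home crown also pushes it home
- stud4_crown (a point): top of the fourth stud, the blue stud; moves with it
- stud5 (a joint): how far the fifth (last) stud is pressed in, m: 0 proud (crown 5 mm above the collar), 0.004 home at a hard stop (crown 1 mm above the collar, level with its copper bezel ring). Takes about 2 N, stays where left. 32 mm across, a flat cone sloping 22 degrees: a finger sliding over it at the height of the home crown also pushes it home
- stud5_crown (a point): top of the fifth (last) stud, the blue stud; moves with it
- ring: brass finger ring, 23 mm across, 5 mm high, lying on the block's deck on the hollow side of the collar; leave alone; origin under its centre
- jar: small lidded glass jar, 40 mm across, 50 mm high, standing off the block's +x end; leave alone; origin under its centre
- pliers: red-handled pliers, about 120 mm long, 15 mm high, lying beside the block on the bulging side of the collar; leave alone; origin at the pivot, jaws to its +x
- hammer: small hammer, 170 mm long, lying off the block's -x end; leave alone; origin under the middle of its length
- mug: white mug, 80 mm across, 90 mm high, off to the robot's left; leave alone; origin under its centre
- mandrel: steel ring mandrel standing on a 60 mm foot, 150 mm high, off to the robot's right; leave alone; origin under its centre

How it is judged:
By the outcome, as a careful person would: the job done as asked, in the order asked, and still so for the second after the job is handed in, with the robot touching nothing.
It also fails if it takes over 45 s, if anything falls off the work surface, if the arm or the gripper's body presses on something with over 40 N, if the wrist force passes 120 N, or if a joint passes its speed limit or range.

## Robot

A 6-joint arm with a two-finger parallel gripper is mounted at the origin on the work surface. World frame = base frame: x ahead of the robot, y to its left, z up, the work surface at z = 0. Lengths are in m, angles in rad, forces in N, time in s.
With the tool pointing down it reaches from about 0.375 to 0.9 m from the base axis. Payload 3.1 kg.
Tool frame: the origin (TCP) lies between the finger pads, 19 mm behind the fingertips; this is the grasp point; z points along the fingers, y is the line along which they close (so a half turn about z gives the same grasp; the last joint's range is limited). The gripper opens to 87 mm and grips with 3 to 60 N. Pads are 19 mm wide; open, the fingers measure 117 mm over their backs; the gripper's body (75 mm by 190 mm) begins 51 mm behind the grasp point.
Start: joints at [-1.288, 0.527, 1.433, -0, 1.181, -0.178], TCP at [0.278, -0.56, 0.241] pointing down, gripper open.
Joint ranges: [-3.08, 3.08], [-0.75, 2.2], [0.22, 2.44], [-1.43, 4.57], [0, 2.65], [-2.85, 2.85]. Speed limits (rad/s): [2.79, 2.79, 3.14, 3.14, 3.14, 3.14].

## Interface

Orientations are given as a unit quaternion [x, y, z, w].
In Python, from rig import robot gives the robot as it stands.
- The arm moves only by the shell command python3 -m jog 'ROWS' [FORCE]. ROWS is a JSON object of lists of equal length, an entry for each row: "dp": the shift along the tool's x, y, z in mm, a list of three; "delta_rot": the turn, a rotation vector about the tool's x, y, z in rad, a list of three; "gripper": the opening, from -1 (shut) to 1 (fully open). A call has 1 to 12 rows; each row is the pose to reach, as a shift and turn from the pose commanded when the call began, along the tool's axes at that moment; what a row does not reach only later rows make up. A row lasts 1/10 s, in which the tool goes at most 50 mm and 8.59 degrees, less where a joint would pass 70% of its speed; a pose out of reach is approached as far as the arm can. A call with a gripper value outside its range is refused whole. The fingers move at their own pace and stop on an object; FORCE is the grip in N (left out, the last holds). Time passes only in rows, so rows that repeat a pose let the fingers close. It gives the time, the measured TCP pose, the force, the opening and the grip force at its end, in the units of the state.
- robot.get_obs(): the state, without advancing time (a new reading comes with each control period).
- robot.camera(name): name is "scene" or "top" or "wrist"; returns the picture (420x560x3 uint8, red, green, blue); there is no depth.
- robot.camera_model(name): a dict with "fx", "fy", "cx", "cy" (pixels), "xyz" and "orientation" of the camera in the world; the wrist camera has in their place "T_tool_cam" (4x4, takes a point from camera to tool coordinates, whose origin is the TCP and whose axes are the flange's). Camera axes: x right, y down, z forward; pixel columns grow to the right and rows downward; lengths in m; the calibration is good to about 2 mm. A picture is of the moment at which its call begins: read the wrist's pose just before it. camera_model takes no time and is no camera call.
- robot.hand_in(): hands the job in; it is judged then, once.
Trained networks look in the newest picture that a camera, given by its name, has taken for a name from the list of things; names that differ only in an ending like _2 or _b are one class to them, and where a whole thing is asked for, a point or a joint stands for the part that bears it (a point fixed in the world has none). Each returns a list of dicts, best first, with "score" (0 to 1); they miss things now and then, are a little off and sometimes report something else, mostly with a low value. They report only what shows in the picture. A call takes as long as a camera call.
- robot.search_frame(name, camera): "rect" ([left, top, right, bottom] in pixels, round what is visible of it).
The state is a dict: "time": time; "q": joint angles; "joint_velocities": joint speeds; "joint_torque": joint torques, N m; "position": TCP position; "tool_rot": TCP orientation; "ft_force": force on the tool from outside, world axes, zero at the start; "moment": the same for the moment, N m; "grip_width": finger opening in m; "grip_force": force on a finger pad.
Only numpy, scipy, OpenCV 4.12 (cv2) and the standard library are available. Lean on these libraries where they do the work, as an engineer would, in place of code of your own. Each camera call takes 0.05 s, during which the arm holds its last target. There are 200 camera calls.

## Working session

There is one attempt and no reset: what is moved stays moved. The work goes in short steps, Python scripts to look and compute and a shell command to move; the robot and the scene stay as the last step left them, time stands still between calls to the robot, and variables do not carry over. Pictures are saved under pics/ and viewed, at most 10 in all, crops included, and the job is handed in when it is done.

```bash
mkdir -p pics; ls; python3 - <<'E'
from rig import robot
import cv2,numpy as np
o=robot.get_obs();print(o)
for c in("scene","top"):
    im=robot.camera(c);cv2.imwrite(f"pics/{c}0.png",im[:,:,::-1]);print(c,robot.camera_model(c))
    for n in["jig","stud1_crown","stud2_crown","ring","jar","pliers","hammer","mug","mandrel"]:
        print(n,[(np.round(d["rect"]).tolist(),round(d["score"],2)) for d in robot.search_frame(n,c)[:5]])
print(robot.camera_model("wrist"))
E
```

```text
pics
{'time': 0.0, 'q': array([-1.28846604e+00,  5.28469726e-01,  1.43394031e+00, -2.70081780e-05,
        1.18136842e+00, -1.78482619e-01]), 'joint_velocities': array([-1.99763208e-04, -4.34289167e-04, -4.67852847e-04,  8.01290308e-05,
        4.81691057e-04, -3.56783278e-04]), 'joint_torque': array([ 6.73488812e-04, -4.40041709e+01, -1.76592332e+01,  6.32289425e-02,
        5.83262590e-02, -1.70189892e-04]), 'position': array([ 0.277752  , -0.55910178,  0.24025731]), 'tool_rot': array([ 9.73571897e-01,  2.28378123e-01, -6.91927566e-05, -1.09078173e-03]), 'ft_force': array([ 0.39323596, -0.15734508, -0.06967347]), 'moment': array([-0.04391624, -0.0121757 , -0.00080231]), 'grip_force': 0.0, 'grip_width': 0.0875263009942933}
scene {'fx': 501.9002779312865, 'fy': 501.9002779312865, 'cx': 284.68430903807774, 'cy': 205.57762656960455, 'xyz': array([1.22561505, 0.94362383, 0.93001621]), 'orientation': array([ 0.27123292,  0.85780873, -0.41565338, -0.13352588])}
jig [([234.0, 192.0, 324.0, 248.0], 0.82)]
stud1_crown []
stud2_crown []
ring []
jar [([317.0, 229.0, 333.0, 252.0], 0.55)]
plier
[... 891 characters left out ...]
184.0, 322.0, 245.0], 0.52)]
hammer [([313.0, 166.0, 366.0, 202.0], 0.97), ([249.0, 186.0, 320.0, 246.0], 0.55)]
mug [([135.0, 264.0, 173.0, 294.0], 0.85), ([306.0, 203.0, 314.0, 211.0], 0.59)]
mandrel [([421.0, 190.0, 450.0, 208.0], 0.54)]
{'fx': 311.80561594253294, 'fy': 311.80561594253294, 'cx': 271.3734782465978, 'cy': 209.15670746695528, 'T_tool_cam': array([[ 5.31228373e-05, -9.63260926e-01, -2.68567284e-01,
         7.42008277e-02],
       [ 9.99999864e-01, -8.83282318e-05,  5.14604617e-04,
        -4.02183093e-04],
       [-5.19420593e-04, -2.68567275e-01,  9.63260790e-01,
        -1.43901090e-01],
       [ 0.00000000e+00,  0.00000000e+00,  0.00000000e+00,
         1.00000000e+00]])}
```

```bash
python3 - <<'E'
import cv2
t=cv2.imread("pics/top0.png")[150:310,120:460]
cv2.imwrite("pics/topc.png",cv2.resize(t,None,fx=2.35,fy=2.35,interpolation=cv2.INTER_CUBIC))
t=cv2.imread("pics/top0.png")[165:265,220:340]
cv2.imwrite("pics/topd.png",cv2.resize(t,None,fx=6,fy=6,interpolation=cv2.INTER_CUBIC))
E
```

```text
(no output)
```

View pics/topd.png

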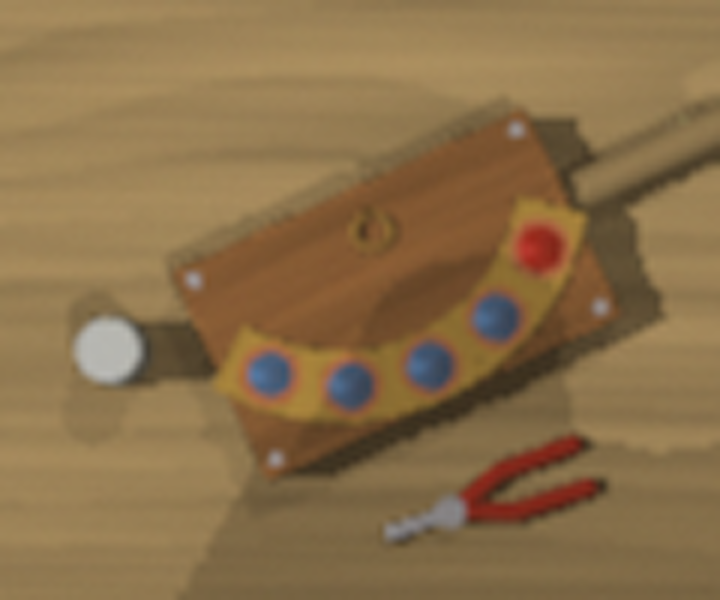

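The crop shows the block with the collar bulging towards the robot. The red stud 1 is at crop (540,247), and the blue studs are at (497,318), (430,366), (350,386) and (269,375). The jar stands off to the left, the pliers are below, and the ring is at (372,228). Next I'll fit the block's pose.

```bash
cat > h.py <<'E'
import numpy as np,cv2
from scipy.spatial.transform import Rotation as R
from scipy.optimize import least_squares
from rig import robot
A=np.radians([-44,-22,0,22,44]); 
LOC=np.c_[.12*np.sin(A),-.075+.12*np.cos(A)]          # stud centres, block frame
def studs(p): 
    c,s=np.cos(p[2]),np.sin(p[2]); return LOC@np.array([[c,s],[-s,c]])+p[:2]
def campose(name,o=None):
    m=robot.camera_model(name)
    if name=="wrist":
        T=np.array(m["T_tool_cam"]);Rt=R.from_quat(o["tool_rot"]).as_matrix()
        return m,Rt@T[:3,:3],Rt@T[:3,3]+o["position"]
    return m,R.from_quat(m["orientation"]).as_matrix(),np.array(m["xyz"])
def toworld(uv,z,cam):
    m,Rc,t=cam
    d=np.array([(uv[0]-m["cx"])/m["fx"],(uv[1]-m["cy"])/m["fy"],1]);d=Rc@d
    return t+d*(z-t[2])/d[2]
def blobs(im,amin,amax):
    hsv=cv2.cvtColor(im,cv2.COLOR_RGB2HSV);out={}
    H,S,V=[hsv[...,i].astype(int) for i in range(3)]
    for k,m in(("red",((H<6)|(H>174))&(S>170)&(V>80)),("blue",(H>98)&(H<130)&(S>80)&(V>50))):
        n,_,st,ce=cv2.connectedComponentsWithStats(m.astype(np.uint8))
        out[k]=[(ce[i].round(1).tolist(),int(st[i,4])) for i in range(1,n) if amin<=st[i,4]<=amax]
    return out
def fit(P):
    # P: 5x2 world
    i=np.arctan2(*(P[4]-P[0])[::-1])
    r=least_squares(lambda p:(studs(p)-P).ravel(),[*P.mean(0),i]);return r.x,np.linalg.norm(studs(r.x)-P,axis=1)*1e3
def totool(dw,o): return (R.from_quat(o["tool_rot"]).inv().apply(dw)*1e3).round(1)
E
python3 - <<'E'
from h import *
im=cv2.imread("pics/top0.png")[:,:,::-1].copy();b=blobs(im,15,100);print(b)
cam=campose("top")
near=lambda c:min((x for k in b.values() for x,_ in k),key=lambda x:np.hypot(x[0]-c[0],x[1]-c[1]))
px=[near((220+a/6,165+v/6)) for a,v in((540,247),(497,318),(430,366),(350,386),(269,375))];print(px)
P=np.array([toworld(u,.041,cam)[:2] for u in px]);p,e=fit(P);print(p,np.degrees(p[2]),e);print(studs(p))
o=robot.get_obs();print(R.from_quat(o["tool_rot"]).as_matrix().round(3))
print([toworld(u,.0,cam)[:2].round(3).tolist() for u in ((238,223),(154,279),(435,199),(303,243))])
print("to above arc mid", totool(np.r_[studs(p)[2],.24]-o["position"],o))
E
```

```text
{'red': [([309.5, 205.8], 36), ([121.2, 217.8], 49), ([307.2, 245.3], 94)], 'blue': [([99.0, 219.8], 70), ([302.2, 217.6], 28), ([291.1, 225.6], 27), ([264.5, 227.0], 26), ([277.8, 228.6], 22), ([485.1, 407.6], 17)]}
[[309.5, 205.8], [302.2, 217.6], [291.1, 225.6], [277.8, 228.6], [264.5, 227.0]]
[0.59688012 0.03838445 2.01652022] 115.53809780195623 [0.3738711  0.45532349 0.40385266 0.76828625 0.65823085]
[[ 0.62260239 -0.04171079]
 [ 0.58354055 -0.01780938]
 [ 0.55627667  0.01898445]
 [ 0.54478125  0.06331232]
 [ 0.5507284   0.10871867]]
[[ 0.896  0.445  0.   ]
 [ 0.445 -0.896  0.   ]
 [ 0.    -0.    -1.   ]]
[[0.564, 0.203], [0.37, 0.487], [0.654, -0.477], [0.498, -0.022]]
to above arc mid [ 506.7 -394.6    1.3]
```

```bash
python3 -m jog '{"dp":[[450,-395,60],[450,-395,60],[450,-395,60],[450,-395,60],[450,-395,60],[450,-395,60],[450,-395,60],[450,-395,60],[450,-395,60],[450,-395,60],[450,-395,60],[450,-395,60]],"delta_rot":[[0,0,0],[0,0,0],[0,0,0],[0,0,0],[0,0,0],[0,0,0],[0,0,0],[0,0,0],[0,0,0],[0,0,0],[0,0,0],[0,0,0]],"gripper":[-1,-1,-1,-1,-1,-1,-1,-1,-1,-1,-1,-1]}' 10
```

```text
time: 2.2
position: [0.5055, -0.0056, 0.1815]
tool_rot: [0.974, 0.228, 0.0, 0.0]
ft_force: [1.3, -1.2, 0.8]
grip_width: 0.0025
grip_force: 0.0
```

```bash
python3 -m jog '{"dp":[[0,0,0],[0,0,0]],"delta_rot":[[0,0,0],[0,0,0]],"gripper":[-1,-1]}'; python3 - <<'E'
from h import *
o=robot.get_obs();im=robot.camera("wrist");cv2.imwrite("pics/w1.png",im[:,:,::-1]);np.savez("w1.npz",p=o["position"],q=o["tool_rot"])
print(o["position"],o["tool_rot"],o["ft_force"],o["grip_width"])
cam=campose("wrist",o);b=blobs(im,150,5000);print(b)
m,Rc,t=cam
for s in studs([0.59688,0.03838,2.01652]):
    c=Rc.T@(np.r_[s,.041]-t);print((c[:2]/c[2]*m["fx"]+[m["cx"],m["cy"]]).round(1))
E
```

```text
time: 2.4
position: [0.5048, -0.0063, 0.1814]
tool_rot: [0.973, 0.23, -0.0, 0.0]
ft_force: [-0.2, -0.4, -0.2]
grip_width: 0.0003
grip_force: 0.0
[ 0.50480816 -0.00632019  0.18135362] [ 9.73156708e-01  2.30143389e-01 -1.34628666e-04  1.58043213e-04] [-0.15250009 -0.41904295 -0.19912975] 0.00029009962145104556
{'red': [([368.5, 103.6], 530), ([303.6, 209.6], 235), ([296.3, 231.5], 366)], 'blue': [([173.2, 97.5], 357), ([217.7, 127.5], 348), ([319.2, 131.0], 427), ([267.8, 137.6], 315)]}
[369.2 103.9]
[323.  132.7]
[272.1 141.8]
[221.5 130.7]
[176.2 100. ]
```

View pics/w1.png

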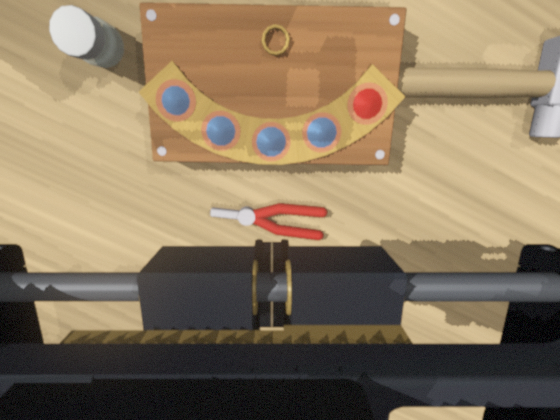

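The wrist view matches the prediction within about 1.5 px. Stud 1 is at (368,103), the blue studs are at (321,131), (271,141), (220,130) and (175,99), and the hammer handle and pliers are clear of the collar. I'll move to just above stud 1.

```bash
python3 - <<'E'
from h import *
d=np.load("w1.npz");o=dict(position=d["p"],tool_rot=d["q"]);cam=campose("wrist",o)
P=np.array([toworld(u,.040,cam)[:2] for u in [(368,103.3),(321,131),(270.5,141),(220,129.5),(174.8,99.5)]]);p,e=fit(P);print(p,e.round(1))
S=studs((p+[0.59688,0.03838,2.01652])/2);print(S.round(4))
o=robot.get_obs()
for s in S: print(totool(np.r_[s,.072]-o["position"],o))
E
```

```text
[0.59698967 0.03996216 2.01691058] [0.7 0.7 0.2 0.2 0.3]
[[ 0.6227 -0.0409]
 [ 0.5836 -0.017 ]
 [ 0.5563  0.0198]
 [ 0.5448  0.0641]
 [ 0.5508  0.1095]]
[ 90.8  82.5 109.4]
[ 66.5  43.7 109.4]
[ 58.5  -1.4 109.4]
[ 68.  -46.2 109.4]
[ 93.5 -84.2 109.4]
```

```bash
python3 -m jog '{"dp":[[45,41,30],[91,82,60],[91,82,90],[91,82,104],[91,82,109],[91,82,109],[91,82,109]],"delta_rot":[[0,0,0],[0,0,0],[0,0,0],[0,0,0],[0,0,0],[0,0,0],[0,0,0]],"gripper":[-1,-1,-1,-1,-1,-1,-1]}'
python3 - <<'E'
from h import *
o=robot.get_obs();print(o["position"],o["ft_force"],totool(np.r_[.6227,-.0409,.058]-o["position"],o))
im=robot.camera("wrist");cv2.imwrite("pics/w2.png",im[:,:,::-1])
E
```

```text
time: 3.15
position: [0.6224, -0.0414, 0.0737]
tool_rot: [0.974, 0.228, 0.0, 0.0]
ft_force: [1.0, -0.1, 1.1]
grip_width: 0.0003
grip_force: 0.0
[ 0.62244566 -0.04144527  0.07371202] [ 0.95712746 -0.05044591  1.08806796] [ 0.5 -0.4 15.7]
```

View pics/w2.png

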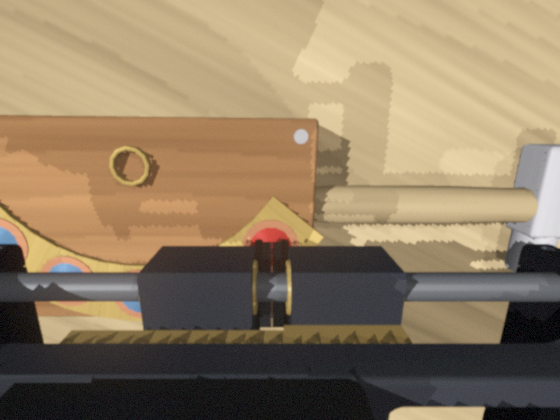

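The fingertips are centred over the red stud, with its far edge showing at (270,237). Now I'll press down gently.

```bash
python3 -m jog '{"dp":[[0.5,-0.5,6],[0.5,-0.5,10],[0.5,-0.5,12],[0.5,-0.5,13],[0.5,-0.5,14],[0.5,-0.5,15],[0.5,-0.5,15],[0.5,-0.5,15]],"delta_rot":[[0,0,0],[0,0,0],[0,0,0],[0,0,0],[0,0,0],[0,0,0],[0,0,0],[0,0,0]],"gripper":[-1,-1,-1,-1,-1,-1,-1,-1]}'
python3 - <<'E'
from h import *
o=robot.get_obs();print(o["position"],o["ft_force"])
E
```

```text
time: 4.0
position: [0.6228, -0.0396, 0.0578]
tool_rot: [0.974, 0.228, 0.0, -0.0]
ft_force: [-0.9, 0.5, 3.8]
grip_width: 0.0006
grip_force: 2.4
[ 0.62283277 -0.03961966  0.05780141] [-0.89249816  0.45154284  3.84581324]
```

```bash
python3 -m jog '{"dp":[[0,0,0.4],[0,0,0.4],[0,0,0.4]],"delta_rot":[[0,0,0],[0,0,0],[0,0,0]],"gripper":[-1,-1,-1]}'
python3 -m jog '{"dp":[[0,0,0.4],[0,0,0.4],[0,0,0.4]],"delta_rot":[[0,0,0],[0,0,0],[0,0,0]],"gripper":[-1,-1,-1]}'
```

```text
time: 4.3
position: [0.6228, -0.0397, 0.0577]
tool_rot: [0.974, 0.228, 0.0, -0.0]
ft_force: [-2.0, 1.7, 6.4]
grip_width: 0.0004
grip_force: 3.5
time: 4.6
position: [0.6229, -0.0396, 0.0577]
tool_rot: [0.974, 0.228, 0.0, -0.0]
ft_force: [-1.9, 1.5, 8.6]
grip_width: 0.0008
grip_force: 4.5
```

```bash
python3 - <<'E'
from h import *
o=robot.get_obs();p=np.array([.59693,.03917,2.01672]);c,s=np.cos(p[2]),np.sin(p[2])
a=np.radians(np.arange(-44,44.1,2.75));L=np.c_[.12*np.sin(a),-.075+.12*np.cos(a)]
W=L@np.array([[c,s],[-s,c]])+p[:2]
for i in range(0,32,8):
    q0=W[i] if i else o["position"][:2]
    print(i,[totool(np.r_[w-q0,0],o)[:2].tolist() for w in W[i+1:i+9]])
E
```

```text
0 [[-4.6, -3.2], [-8.2, -7.7], [-11.6, -12.4], [-14.8, -17.2], [-17.7, -22.1], [-20.5, -27.2], [-22.9, -32.4], [-25.1, -37.7]]
8 [[-1.9, -5.4], [-3.6, -10.9], [-5.1, -16.5], [-6.2, -22.2], [-7.1, -27.8], [-7.7, -33.6], [-8.0, -39.3], [-8.1, -45.1]]
16 [[0.2, -5.8], [0.7, -11.5], [1.5, -17.2], [2.5, -22.9], [3.9, -28.5], [5.5, -34.0], [7.3, -39.5], [9.4, -44.8]]
24 [[2.4, -5.3], [5.0, -10.4], [7.8, -15.4], [10.9, -20.2], [14.2, -24.9], [17.8, -29.5], [21.6, -33.8], [25.5, -38.0]]
```

```bash
python3 -m jog '{"dp":[[-1,-1,-1.7],[-4.6,-3.2,-1.7],[-8.2,-7.7,-1.7],[-11.6,-12.4,-1.7],[-14.8,-17.2,-1.7],[-17.7,-22.1,-1.7],[-20.5,-27.2,-1.7],[-22.9,-32.4,-1.7],[-25,-37.7,-1.5],[-25,-37.7,-0.8],[-25,-37.7,-0.2],[-25,-37.7,-0.2]],"delta_rot":[[0,0,0],[0,0,0],[0,0,0],[0,0,0],[0,0,0],[0,0,0],[0,0,0],[0,0,0],[0,0,0],[0,0,0],[0,0,0],[0,0,0]],"gripper":[-1,-1,-1,-1,-1,-1,-1,-1,-1,-1,-1,-1]}'
```

```text
time: 5.8
position: [0.5823, -0.0161, 0.0576]
tool_rot: [0.974, 0.228, -0.001, -0.001]
ft_force: [-3.1, 2.3, 10.6]
grip_width: 0.0005
grip_force: 5.0
```

```bash
python3 -m jog '{"dp":[[0,0,-1.8],[-1.5,-5,-1.8],[-3.2,-10.5,-1.8],[-4.6,-16,-1.8],[-5.7,-21.5,-1.8],[-6.6,-27.2,-1.8],[-7.2,-33,-1.8],[-7.5,-38.5,-1.8],[-7.5,-44.3,-1.6],[-7.5,-44.3,-0.8],[-7.5,-44.3,-0.3],[-7.5,-44.3,-0.3]],"delta_rot":[[0,0,0],[0,0,0],[0,0,0],[0,0,0],[0,0,0],[0,0,0],[0,0,0],[0,0,0],[0,0,0],[0,0,0],[0,0,0],[0,0,0]],"gripper":[-1,-1,-1,-1,-1,-1,-1,-1,-1,-1,-1,-1]}'
```

```text
time: 7.0
position: [0.5567, 0.0203, 0.0577]
tool_rot: [0.974, 0.228, -0.0, -0.001]
ft_force: [-1.1, 3.2, 7.6]
grip_width: 0.0002
grip_force: 3.7
```

```bash
python3 -m jog '{"dp":[[0,0,-1.5],[0.2,-5.8,-1.5],[0.7,-11.5,-1.5],[1.5,-17,-1.5],[2.5,-22.5,-1.5],[3.7,-28,-1.5],[5.2,-33.5,-1.5],[7,-39,-1.5],[9,-44.5,-1.3],[9,-44.5,-0.5],[9,-44.5,0],[9,-44.5,0]],"delta_rot":[[0,0,0],[0,0,0],[0,0,0],[0,0,0],[0,0,0],[0,0,0],[0,0,0],[0,0,0],[0,0,0],[0,0,0],[0,0,0],[0,0,0]],"gripper":[-1,-1,-1,-1,-1,-1,-1,-1,-1,-1,-1,-1]}'
```

```text
time: 8.2
position: [0.5456, 0.0641, 0.0577]
tool_rot: [0.974, 0.228, 0.0, -0.001]
ft_force: [-1.7, 3.4, 7.0]
grip_width: 0.0005
grip_force: 3.2
```

```bash
python3 -m jog '{"dp":[[0,0,-1.5],[2.4,-5.3,-1.5],[5,-10.4,-1.5],[7.8,-15.4,-1.5],[10.8,-20.2,-1.5],[14,-24.9,-1.5],[17.5,-29.5,-1.5],[21,-33.8,-1.5],[25,-38,-1.3],[25,-38,-0.5],[25,-38,0],[25,-38,0]],"delta_rot":[[0,0,0],[0,0,0],[0,0,0],[0,0,0],[0,0,0],[0,0,0],[0,0,0],[0,0,0],[0,0,0],[0,0,0],[0,0,0],[0,0,0]],"gripper":[-1,-1,-1,-1,-1,-1,-1,-1,-1,-1,-1,-1]}'
```

```text
time: 9.4
position: [0.5514, 0.1092, 0.0577]
tool_rot: [0.974, 0.228, 0.001, -0.001]
ft_force: [-0.3, 3.4, 6.2]
grip_width: 0.0004
grip_force: 2.8
```

All five studs stopped at the same height, the hard stop. Now I'll lift clear and check.

```bash
python3 -m jog '{"dp":[[0,0,-8],[0,0,-40],[0,0,-80],[-40,40,-124],[-93,84,-124],[-93,84,-124],[-93,84,-124],[-93,84,-124],[-93,84,-124]],"delta_rot":[[0,0,0],[0,0,0],[0,0,0],[0,0,0],[0,0,0],[0,0,0],[0,0,0],[0,0,0],[0,0,0]],"gripper":[-1,-1,-1,-1,-1,-1,-1,-1,-1]}'
python3 - <<'E'
from h import *
o=robot.get_obs();im=robot.camera("wrist");print(o["position"])
a=cv2.imread("pics/w1.png")[0:210,110:430];b=im[0:210,110:430,::-1]
cv2.imwrite("pics/cmp.png",cv2.resize(np.vstack([a,b]),None,fx=1.42,fy=1.42,interpolation=cv2.INTER_CUBIC))
print(blobs(im,150,5000))
t=robot.camera("top");print(blobs(t,15,100))
E
```

```text
time: 10.3
position: [0.5053, -0.0078, 0.181]
tool_rot: [0.974, 0.228, -0.0, -0.0]
ft_force: [-0.6, -0.4, -0.4]
grip_width: 0.0001
grip_force: 0.0
[ 0.50530332 -0.00776683  0.18097217]
{'red': [([303.7, 209.1], 215), ([295.1, 231.4], 360)], 'blue': []}
{'red': [([121.1, 217.5], 50), ([489.7, 349.0], 22), ([517.8, 349.2], 22)], 'blue': [([99.0, 219.8], 70), ([503.8, 367.0], 23), ([532.3, 367.5], 20)]}
```

View pics/cmp.png

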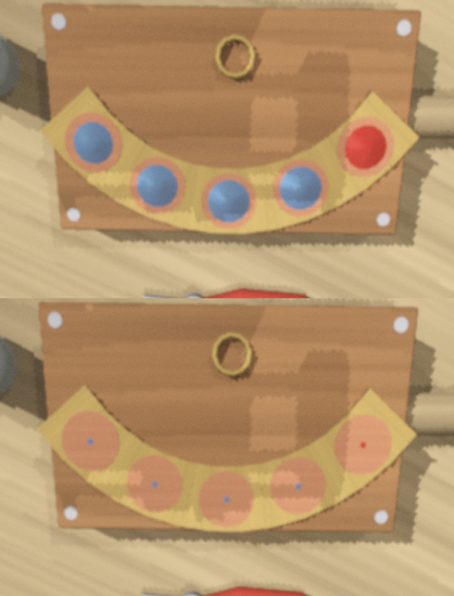

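The lower half of the picture, taken after the stroke, shows all five studs sunk level with their bezels, with only the crown tips showing. The block, ring and hammer are where they were; the 2–3 px shift comes from the camera pose.

```bash
python3 -c "
from rig import robot
print(robot.hand_in())"
```

```text
the job is handed in; nothing more can be done
None
```

I pressed all five studs fully home in order, from red to last, in one low stroke along the collar (peak measured force about 11 N), then moved clear with the block and nearby items left in place, and handed the job in.

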